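# Close and latch the sample case

## Task

Close the open sample case on the bench: fold down the inner lid leaf (the one that carries the catch) first, then the outer leaf (the one that carries the hasp) over it, both fully home, and finally swing the sprung hasp over and press it down until it clicks in under the sprung roller of the catch and stays; the catch's height has been readjusted, so feel for the click. Press firmly but do not force the hasp, and leave the mouse, the steel sample mount and the jar standing where they are.

Things in the scene. Friction and masses are not known exactly. Their poses are not given: they have to be found in the camera images.
- case: Grey sheet-metal case, 200 (x) by 240 (y) by 90 mm high, 4 mm walls, open on top, fixed to the bench. Origin: centre of its underside; x, y along its sides, z up. Two plain aluminium leaves, each 196 mm along x and 4 mm thick, are hinged on its two long top edges and stand open at the start. Only the leaves, the hasp and the roller move.
- inner_leaf (a joint): Angle (rad) of the inner leaf: 0 = level, closed; 1.57 = upright; stops at 0 and 2.05 (leaning outward). Hinge line along the case's x at y = -120, z = 90 mm. Closed it covers y = -118 to +20 mm, upper face at z = 94 mm. Stiff hinge (0.25 N m friction, leaf about 0.22 kg): stays where it is left, 2 to 5 N at the free edge moves it. If the outer leaf is closed first it cannot go under it.
- outer_leaf (a joint): Angle (rad) of the outer leaf, mirror image with the same stiff hinge and mass: hinge line along the case's x at y = +120, z = 94.5 mm; 0 = closed, lying over the last 20 mm of the inner leaf (covers y = -1 to +120 mm, upper face at z = 98.5 mm); 1.57 = upright; stops at 0 and 2.05.
- hasp_swing (a joint): Hasp angle (rad) to the outer leaf: 0 = along the leaf towards the catch; 1.57 = square to it; up to 2.3. A spring (0.07 N m/rad about 1.8) stands it up again unless it has clicked. It latches between -0.1 and +0.3 (catch height). Some 0.15 rad before, it meets the roller: 6 to 12 N at 42 mm from its hinge (4 N stops short), almost none after the click, then the hard anvil; 15 to 20 N is enough.
- hasp: Steel plate 30 mm wide (x), 58 mm long, 4 mm thick, with a nose bar turned down at its tip, in the middle of the outer leaf's outer face. Origin on its hinge line, mid-width, mid-thickness; its y axis points away from its tip, z out of its upper face when shut, x along the hinge. With the outer leaf closed the origin is at x = 0, y = +25, z = 112.5 mm of the case frame.
- hasp_tip (a point): Centre of the hasp's nose bar (5 mm thick, 25 mm long): 65 mm from the hinge line, 6 mm below it when the hasp lies along the leaf.
- catch (a point): Catch on the inner leaf: point of that leaf's outer face under its spring roller, 76.5 mm from the leaf's hinge; closed: x = 0, y = -43.5, z = 94 mm of the case frame. Roller (7 mm thick) and block (50 mm wide, y = -62 to -30, top 3.5 mm above the roller's) are height-adjustable: roller centre 12 to 37 mm above this point, not known; the push does not shift it. Push the leaf 70 mm to one side.
- inner_edge (a point): Middle of the inner leaf's free edge, on its outer face (upper when closed): 140 mm from the hinge line, 4 mm outside it.
- outer_edge (a point): Middle of the outer leaf's free edge, on its outer face (upper when closed): 121 mm from the hinge line, 4 mm outside it.
- mouse: Bystander: round black mouse, 62 mm across, 34 mm high; origin under its centre. Stands 160 mm or more from the case's middle.
- sample_mount: Bystander: stepped steel sample mount, 52 mm across, 32 mm high; origin under its centre.
- vial_jar: Bystander: small amber jar, 48 mm across, 70 mm high; origin under its centre.

How it is judged:
By the outcome, as a careful person would: the job done as asked, in the order asked, and still so for the second after the job is handed in, with the robot touching nothing.
It also fails if it takes over 69 s, if anything falls off the work surface, if the arm or the gripper's body presses on something with over 40 N, if the wrist force passes 120 N, or if a joint passes its speed limit or range.

## Robot

A 6-joint arm with a two-finger parallel gripper is mounted at the origin on the work surface. World frame = base frame: x ahead of the robot, y to its left, z up, the work surface at z = 0. Lengths are in m, angles in degrees, forces in N, time in s.
With the tool pointing down it reaches from about 0.35 to 0.85 m from the base axis. Payload 8.1 kg.
Tool frame: the origin (TCP) lies midway between the tips of the shut fingers; the grasp point (between the pads) lies 19 mm behind it; z points along the fingers, y is the line along which they close (so a half turn about z gives the same grasp; the last joint's range is limited). The gripper opens to 85 mm and grips with 20 to 120 N. Pads are 22 mm wide; open, the fingers measure 114 mm over their backs; the gripper's body (76 mm by 85 mm) begins 54 mm behind the grasp point. The pads swing forward as they close: fully open they stand 13 mm farther back than shut.
Start: joints at [-72.789, 7.471, 85.268, -0, 87.261, -4.893], TCP at [0.226, -0.556, 0.231] pointing down, gripper open.
Joint ranges: [-169.43, 169.43], [-51.17, 129.36], [1.28, 143.12], [-76.62, 256.62], [0, 156.53], [-152.29, 152.29]. Speed limits (degrees/s): [136.94, 136.94, 159.86, 180, 180, 180].

## Interface

Orientations are given as a 3x3 rotation matrix whose columns are the frame's x, y, z axes.
In Python, from bench import arm gives the robot as it stands.
- The arm moves only by the tool arm_command, never from a script. Its argument "motion" is a list that holds one entry, the list of rows, each a list of 4 numbers: the shift along the tool's x, y, z each as a share of 80 cm, from -1 to 1, then the turn about the tool's z as a share of 180 degrees, from -1 to 1. A call has 1 to 12 rows; each row shifts and turns the commanded pose from where the row before left it, along the tool's axes as they then stand; what a row does not reach is not made up. A row lasts 1/12 s, in which the tool goes at most 41.7 mm and 7.16 degrees, less where a joint would pass 70% of its speed; a pose out of reach is approached as far as the arm can. A call with a number of a shift or a turn outside -1 to 1 is refused whole. A call with a gripper value outside its range is refused whole. "fingers" is the opening, from 0 (shut) to 1 (fully open), set as the call begins (left out, the last holds). The fingers move at their own pace and stop on an object; "squeeze" is the grip in N (left out, the last holds). Time passes only in rows, so rows that do not move let the fingers close. It gives the time, the measured TCP pose, the force, the opening and the grip force at its end, in the units of the state.
- arm.state(): the state, without advancing time (a new reading comes with each control period).
- arm.camera(name): name is "scene" or "top"; returns the picture (480x640x3 uint8, red, green, blue); there is no depth.
- arm.camera_params(name): a dict with "K" (3x3 intrinsics, pixels), "distortion" ([k1, k2, p1, p2, k3] as OpenCV has them; the pictures are not rectified), "camera_from_world" (4x4, takes a point from world to camera coordinates). Camera axes: x right, y up, looking along -z (the intrinsics and any distortion apply to the point x, -y, -z); pixel columns grow to the right and rows downward; lengths in m; the calibration is good to about 2 mm. A picture is of the moment at which its call begins. camera_params takes no time and is no camera call.
- arm.job_done(): hands the job in; it is judged then, once.
The state is a dict: "time_s": time; "joint_positions": joint angles; "joint_velocities": joint speeds; "joint_torque": joint torques, N m; "ee_pos": TCP position; "tcp_rot": TCP orientation; "force": force on the tool from outside, world axes, zero at the start; "moment": the same for the moment, N m; "gripper_width": finger opening in m; "gripper_force": force on a finger pad.
Only numpy, scipy, OpenCV 4.12 (cv2) and the standard library are available. Lean on these libraries where they do the work, as an engineer would, in place of code of your own. Each camera call takes 0.05 s, during which the arm holds its last target. There are 200 camera calls.

## Working session

There is one attempt and no reset: what is moved stays moved. The work goes in short steps, Python scripts to look and compute and a tool call to move; the robot and the scene stay as the last step left them, time stands still between calls to the robot, and variables do not carry over. Pictures are saved under pics/ and viewed, at most 10 in all, crops included, and the job is handed in when it is done.

Besides the shell and the picture viewer there is one more tool, called by a JSON object that holds its "method" and its "body". arm_command: Moves the arm, as the interface text tells. Shift numbers are shares of 80 cm and turn numbers shares of 180 degrees, none past 1 either way. Its arguments: {"type":"object","properties":{"motion":{"type":"array"},"fingers":{"type":"number"},"squeeze":{"type":"number"}},"required":["motion"]}

```bash
ls; mkdir -p pics; python3 - <<'E'
from bench import arm
import cv2
s=arm.state(); print(s)
for n in("scene","top"):
    cv2.imwrite(f"pics/{n}0.png",arm.camera(n)[:,:,::-1]); p=arm.camera_params(n); print(n,p)
E
```

```text
pics
{'time_s': 0.0, 'joint_positions': array([-7.27888820e+01,  7.51662275e+00,  8.53299615e+01,  1.87774071e-03,
        8.72608554e+01, -4.89414317e+00]), 'joint_velocities': array([-0.06393403,  0.06451501,  0.01392469, -0.00809955, -0.01341638,
        0.11386521]), 'joint_torque': array([-1.47872379e-03, -5.69389379e+01, -5.00567830e+01, -3.32744858e-04,
        1.46666873e-02,  4.34074536e-05]), 'ee_pos': array([ 0.22564322, -0.55535942,  0.2302221 ]), 'tcp_rot': array([[ 9.26494732e-01,  3.76307372e-01, -5.23582180e-04],
       [ 3.76307687e-01, -9.26493002e-01,  1.80089169e-03],
       [ 1.92593595e-04, -1.86554467e-03, -9.99998241e-01]]), 'force': array([ 0.48058652,  0.16351304, -0.80116693]), 'moment': array([-0.04237851,  0.09220078,  0.02491795]), 'gripper_force': 0.0, 'gripper_width': 0.08538701742330528}
scene {'K': array([[536.24382046,   0.        , 314.53435861],
       [  0.        , 536.24382046, 237.99122975],
       [  0.        ,   0.        ,   1.        ]]), 'distortion': array([-0.09242328,  0.        ,  0.        ,  0.        ,  0.        ]), 'camera_from_world': array([[-0.43291466,  0.90131666, -0.0146003 ,  0.24208458],
       [-0.66803992, -0.30990982,  0.67651945,  0.30819469],
       [ 0.60523348,  0.30262877,  0.73628002, -1.28722589],
       [ 0.        ,  0.        ,  0.        ,  1.        ]])}
top {'K': array([[531.92556155,   0.        , 322.0278814 ],
       [  0.        , 531.92556155, 235.66891289],
       [  0.        ,   0.        ,   1.        ]]), 'distortion': array([-0.06821138,  0.        ,  0.        ,  0.        ,  0.        ]), 'camera_from_world': array([[-0.00832857, -0.99996086, -0.00298567,  0.02108251],
       [ 0.98585353, -0.00871084,  0.16738264, -0.57072112],
       [-0.16740209, -0.00154938,  0.98588749, -0.82647708],
       [ 0.        ,  0.        ,  0.        ,  1.        ]])}
```

View pics/scene0.png

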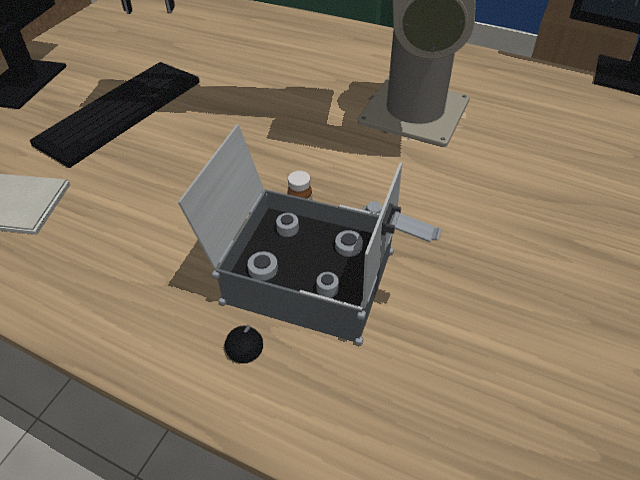

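View pics/top0.png

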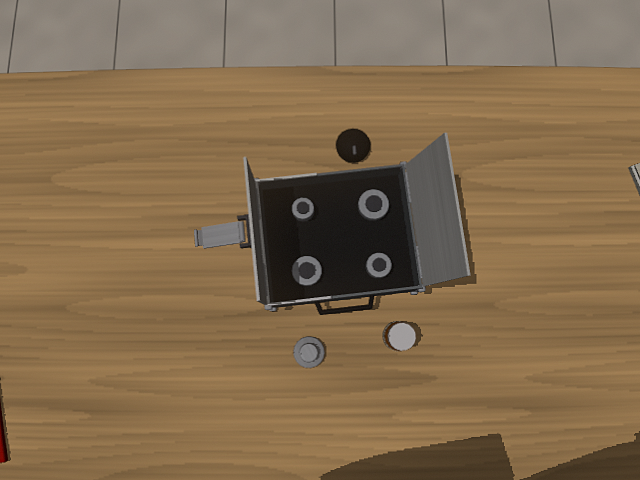

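Top: the outer leaf (hasp, ~(220,234)) stands at left (+y world) and the inner leaf at right (−y), leaning outward. The mouse is at (353,146), mount at (309,352), jar at (402,336). Next, enlarged crops for the corners.

```bash
python3 - <<'E'
import cv2
a=cv2.imread("pics/top0.png")[120:320,190:490]; cv2.imwrite("pics/t1.png",cv2.resize(a,(798,532),interpolation=cv2.INTER_CUBIC))
a=cv2.imread("pics/scene0.png")[115:355,165:465]; cv2.imwrite("pics/s1.png",cv2.resize(a,(750,600),interpolation=cv2.INTER_CUBIC))
E
```

```text
(no output)
```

View pics/t1.png

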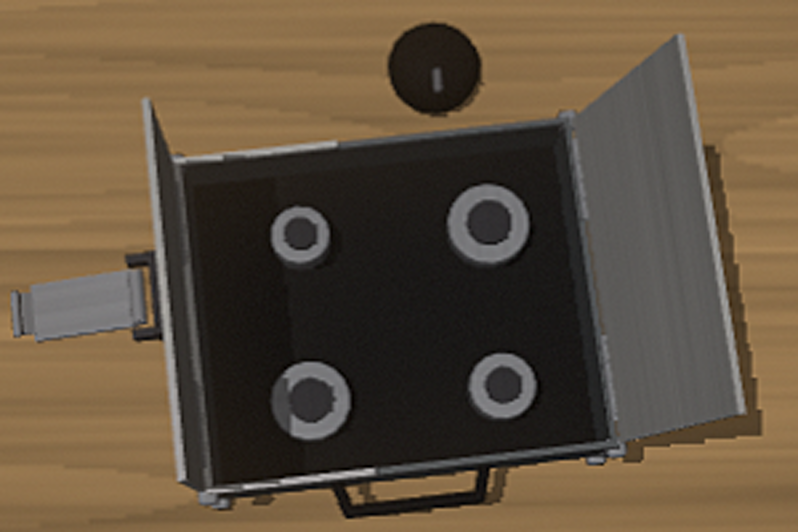

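View pics/s1.png

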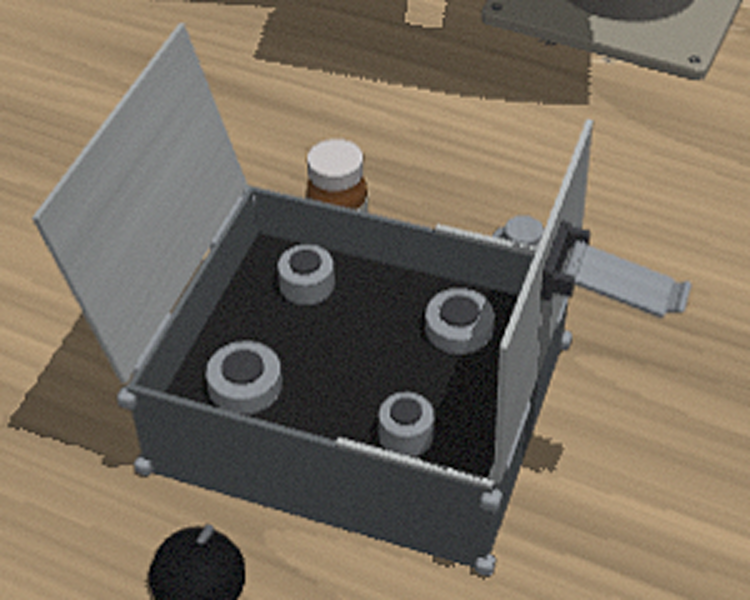

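Crop readings: rim corners top (177,158),(572,113),(617,445),(205,492); leaf edges top (682,36),(744,412) and (147,100),(183,482); scene rim (491,490),(132,388),(252,192), leaf edges (38,218),(181,27),(502,350),(590,122). Fitting one model to all of them.

```bash
cat > h.py <<'E'
import numpy as np, cv2
from bench import arm
from scipy.optimize import least_squares
P={n:arm.camera_params(n) for n in("scene","top")}
def proj(n,X):
    p=P[n]; c=np.c_[X,np.ones(len(X))]@p["camera_from_world"].T
    c=c[:,:3]*[1,-1,-1]
    return cv2.projectPoints(c.reshape(-1,1,3),np.zeros(3),np.zeros(3),p["K"],p["distortion"])[0].reshape(-1,2)
def leaf(s,a,r,o,x):  # s=-1 inner, +1 outer: r from hinge, o outside
    z0=.09 if s<0 else .0945
    return [x, s*(.12-r*np.cos(a)+o*np.sin(a)), z0+r*np.sin(a)+o*np.cos(a)]
def world(X,q):
    c,s=np.cos(q[2]),np.sin(q[2]); X=np.array(X,float)
    return X@np.array([[c,s,0],[-s,c,0],[0,0,1]])+[q[0],q[1],0]
E
cat > fit.py <<'E'
from h import *
T=lambda u,v:(190+u/2.66-.3,120+v/2.66-.3)
S=lambda u,v:(165+u/2.5-.3,115+v/2.5-.3)
obsT=[T(177,158),T(572,113),T(617,445),T(205,492),T(682,36),T(744,412),T(147,100),T(183,482)]
obsS=[S(491,490),S(132,388),S(252,192),S(38,218),S(181,27),S(502,350),S(590,122)]
def model(q):
    co=[[.1,.12,.09],[.1,-.12,.09],[-.1,-.12,.09],[-.1,.12,.09]]
    L=[leaf(-1,q[3],.14,.004,.098),leaf(-1,q[3],.14,.004,-.098),leaf(1,q[4],.121,.004,.098),leaf(1,q[4],.121,.004,-.098)]
    return world(co+L,q),world(co[:3]+L,q)
def res(q):
    a,b=model(q); return np.r_[(proj("top",a)-obsT).ravel(),(proj("scene",b)-obsS).ravel()]
r=least_squares(res,[.55,0,-.1,1.9,1.6],loss="soft_l1")
print(r.x,np.degrees(r.x[2:])); print(res(r.x).reshape(-1,2).round(1))
E
python3 fit.py
```

```text
[ 0.56847889 -0.00665616  0.10559185  1.81444995  1.52501986] [  6.04996733 103.96032405  87.3772014 ]
[[-1.8  0.7]
 [-1.4  1.1]
 [-0.2  0.3]
 [-0.2  0.5]
 [-0.7 -1.4]
 [-0.8  0.3]
 [-1.  -1.2]
 [-1.2 -1.1]
 [-0.2 -0.1]
 [-2.9 -0.4]
 [-1.1 -2.9]
 [-2.8 -0.5]
 [-0.7 -1.7]
 [-0.5 -1.2]
 [-0.7 -1.3]]
```

{"method": "arm_command", "body": {"motion": [[[0,0,0,-0.0373],[0,0,0,-0.0373],[0,0,0,-0.0373],[0,0,0,-0.0373],[0,0,0,-0.0373],[0,0,0,-0.0373],[0,0,0,-0.0373],[0,0,0,-0.0373],[0,0,0,-0.0373],[0,0,0,-0.0373],[0,0,0,-0.0373],[0,0,0,0]]], "fingers": 0}}

```text
time_s: 1.1
ee_pos: [0.2257, -0.5556, 0.2307]
tcp_rot: [[-0.109, 0.994, -0.0], [0.994, 0.109, 0.001], [0.001, -0.0, -1.0]]
force: [-0.3, 0.3, -0.5]
gripper_width: -0.0005
gripper_force: 0.0
```

```bash
cat > w.py <<'E'
# usage: w.py x y z ... (case mm, TCP) -> shares for successive targets from the present pose (tool rows)
import sys; from h import *
q=[.5685,-.0067,np.radians(6.05)]
s=arm.state(); R=s["tcp_rot"]; p=s["ee_pos"]
c,si=np.cos(q[2]),np.sin(q[2]); d=p-[q[0],q[1],0]
print("t",s["time_s"],"case mm",(np.array([c*d[0]+si*d[1],-si*d[0]+c*d[1],d[2]])*1e3).round(1),"yaw",np.degrees(np.arctan2(R[1,0],R[0,0])).round(2),"F",s["force"].round(1),"j",s["joint_positions"].round(0))
for t in np.array(sys.argv[1:],float).reshape(-1,3)/1e3:
    X=world([t],q)[0]; print(t*1e3,(R.T@(X-p)/.8).round(4)); p=X
E
python3 w.py 70 -225 235 70 -225 185
```

```text
t 1.1 case mm [-398.7 -509.7  230.7] yaw 96.28 F [-0.3  0.3 -0.5] j [-73.   7.  85.   0.  87. -79.]
[  70. -225.  235.] [ 0.3535  0.5874 -0.0051]
[  70. -225.  185.] [-0.0001  0.      0.0625]
```

{"method": "arm_command", "body": {"motion": [[[0.0221,0.0367,0,0],[0.0221,0.0367,0,0],[0.0221,0.0367,0,0],[0.0221,0.0367,0,0],[0.0221,0.0367,0,0],[0.0221,0.0367,0,0],[0.0221,0.0367,0,0],[0.0221,0.0367,0,0],[0.0221,0.0367,0,0],[0.0221,0.0367,0,0],[0.0221,0.0367,0,0],[0.0221,0.0367,0,0]]]}}

```text
time_s: 2.1
ee_pos: [0.5552, -0.3069, 0.231]
tcp_rot: [[-0.099, 0.995, -0.0], [0.995, 0.099, 0.0], [0.0, -0.0, -1.0]]
force: [1.6, -1.1, -0.5]
gripper_width: 0.0002
gripper_force: 0.0
```

{"method": "arm_command", "body": {"motion": [[[0.0221,0.0367,0,0],[0.0221,0.0367,0,0],[0.0221,0.0367,0,0],[0.0221,0.0367,0,0],[0,0,0.03,0],[0,0,0.03,0],[0,0,0,0]]]}}

```text
time_s: 2.68
ee_pos: [0.6612, -0.2237, 0.1763]
tcp_rot: [[-0.101, 0.995, -0.009], [0.995, 0.101, 0.004], [0.005, -0.008, -1.0]]
force: [-1.0, 0.8, -1.6]
gripper_width: 0.0002
gripper_force: 0.0
```

```bash
cat > path.py <<'E'
# corner path for closing leaf: s, angles -> TCP targets (case mm)
import sys; from h import *
s=int(sys.argv[1]); r=float(sys.argv[2]); x=float(sys.argv[3]); out=[]
for a in map(float,sys.argv[4:]):
    a=np.radians(a); X=np.array(leaf(s,a,r,.004,x))
    X[1]+=s*.011*(1 if a>0.2 else a/.2); out+=list((X*1e3).round(1))
print(*out)
E
A=$(python3 path.py -1 .115 70 104 90 75 60 45 30 15 5 0); echo $A; python3 w.py $A
```

```text
70000.0 -162.7 200.6 70000.0 -135.0 205.0 70000.0 -105.1 202.1 70000.0 -77.0 191.6 70000.0 -52.5 174.1 70000.0 -33.4 151.0 70000.0 -21.0 123.6 70000.0 -10.6 104.0 70000.0 -5.0 94.0
t 2.6833 case mm [  69.4 -225.6  176.3] yaw 95.81 F [-1.   0.8 -1.6] j [-23.  25.  71.  -0.  85. -29.]
[70000.   -162.7   200.6] [ 0.4417 87.4088 -0.7696]
[70000.  -135.   205.] [ 0.0346 -0.0002 -0.0053]
[70000.   -105.1   202.1] [ 0.0374 -0.0001  0.0038]
[70000.    -77.    191.6] [ 0.0351 -0.      0.0133]
[ 7.000e+04 -5.250e+01  1.741e+02] [0.0305 0.0001 0.022 ]
[ 7.00e+04 -3.34e+01  1.51e+02] [0.0237 0.0001 0.029 ]
[ 7.000e+04 -2.100e+01  1.236e+02] [0.0153 0.0002 0.0343]
[ 7.00e+04 -1.06e+01  1.04e+02] [0.0129 0.0002 0.0246]
[ 7.0e+04 -5.0e+00  9.4e+01] [0.0069 0.0001 0.0125]
```

{"method": "arm_command", "body": {"motion": [[[0.0197,0,-0.0055,0],[0.0197,0,-0.0055,0],[0.0197,0,-0.0055,0],[0.0197,0,-0.0055,0],[0.0115,0,-0.0018,0],[0.0115,0,-0.0018,0],[0.0115,0,-0.0018,0],[0.0125,0,0.0013,0],[0.0125,0,0.0013,0],[0.0125,0,0.0013,0]]]}}

```text
time_s: 3.52
ee_pos: [0.651, -0.105, 0.2019]
tcp_rot: [[-0.103, 0.995, 0.0], [0.995, 0.103, -0.0], [-0.0, 0.0, -1.0]]
force: [2.8, -1.5, -0.9]
gripper_width: -0.0004
gripper_force: 1.2
```

```bash
python3 w.py 70 -105 202 70 -77 191.6
```

```text
t 3.5167 case mm [  71.7 -106.5  201.9] yaw 95.94 F [ 2.8 -1.5 -0.9] j [-14.  17.  77.   0.  86. -20.]
[  70. -105.  202.] [ 0.0019 -0.0021 -0.0002]
[ 70.  -77.  191.6] [ 0.035  -0.0001  0.013 ]
```

{"method": "arm_command", "body": {"motion": [[[0.0125,0,0.0044,0],[0.0117,0,0.0044,0],[0.0117,0,0.0044,0],[0.0102,0,0.0073,0],[0.0102,0,0.0073,0],[0.0102,0,0.0073,0],[0.008,0,0.0097,0],[0.008,0,0.0097,0],[0.008,0,0.0097,0],[0.0051,0,0.0114,0],[0.0051,0,0.0114,0],[0.0051,0,0.0114,0]]]}}

```text
time_s: 4.52
ee_pos: [0.6422, -0.0213, 0.1222]
tcp_rot: [[-0.104, 0.995, -0.0], [0.995, 0.104, -0.0], [0.0, -0.0, -1.0]]
force: [0.8, -2.0, 0.8]
gripper_width: -0.0003
gripper_force: 0.6
```

```bash
python3 w.py 70 -12 104 70 -10 94
```

```text
t 4.5167 case mm [ 71.7 -22.3 122.2] yaw 95.95 F [ 0.8 -2.   0.8] j [ -6.  18.  85.  -0.  77. -12.]
[ 70. -12. 104.] [ 0.0128 -0.0022  0.0228]
[ 70. -10.  94.] [ 0.0025 -0.      0.0125]
```

{"method": "arm_command", "body": {"motion": [[[0.004,0,0.007,0],[0.004,0,0.007,0],[0.004,0,0.007,0],[0.002,0,0.005,0],[0,0,0.005,0],[0,0,0.0025,0],[0,0,0.002,0],[0,0,0.002,0],[0,0,0,0],[0,0,0,0]]]}}

```text
time_s: 5.35
ee_pos: [0.6415, -0.0106, 0.0941]
tcp_rot: [[-0.104, 0.995, 0.001], [0.995, 0.104, 0.0], [-0.0, 0.001, -1.0]]
force: [-2.2, -0.2, 3.8]
gripper_width: -0.0003
gripper_force: 2.2
```

```bash
python3 w.py; python3 - <<'E'
from bench import arm
import cv2
a=arm.camera("scene")[:,:,::-1]; cv2.imwrite("pics/s2.png",cv2.resize(a[80:360,150:480],(707,600)))
E
```

```text
t 5.35 case mm [ 72.1 -11.5  94.1] yaw 95.95 F [-2.2 -0.2  3.8] j [ -6.  19.  86.   0.  74. -11.]
```

View pics/s2.png

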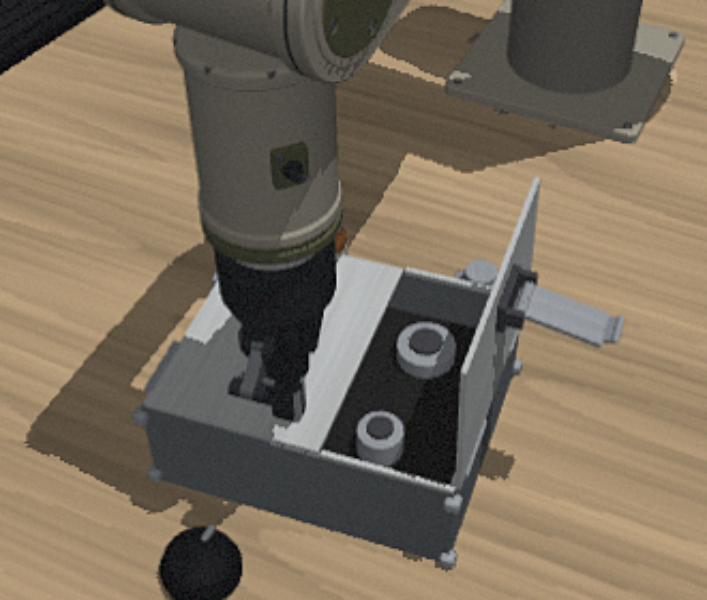

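The inner leaf is down, with the finger at its free edge (~(290,410)). Pressing it firmly home.

{"method": "arm_command", "body": {"motion": [[[0,0,0.002,0],[0,0,0.002,0],[0,0,0.002,0],[0,0,0,0],[0,0,0,0]]]}}

```text
time_s: 5.82
ee_pos: [0.6418, -0.0106, 0.0936]
tcp_rot: [[-0.104, 0.995, 0.002], [0.995, 0.104, -0.0], [-0.001, 0.002, -1.0]]
force: [-19.3, 1.9, 32.8]
gripper_width: -0.0003
gripper_force: 16.8
```

{"method": "arm_command", "body": {"motion": [[[0,0,-0.03,0],[0,0,-0.04,0],[0,0,-0.05,0],[0,0,-0.05,0],[0,0,-0.035,0],[0.03,0,0,0],[0.05,0,0,0],[0.05,0,0,0],[0.05,0,0,0],[0.045,0,0,0],[0.02,0,0,0],[0,0,0,0]]]}}

```text
time_s: 6.82
ee_pos: [0.62, 0.1884, 0.2523]
tcp_rot: [[-0.108, 0.994, -0.0], [0.994, 0.108, 0.001], [0.001, -0.0, -1.0]]
force: [0.5, 0.4, 0.3]
gripper_width: 0.0001
gripper_force: 0.0
```

```bash
sed -i 's/.004,x)/.004,x*1e-3)/' path.py; A=$(python3 path.py 1 .105 70 87 75 60 45 30 15 5 0);  python3 w.py 70 175 250 70 175 195 $A; python3 - <<'E'
from bench import arm
import cv2
cv2.imwrite("pics/s3.png",cv2.resize(arm.camera("scene")[80:360,150:480,::-1],(707,600)))
E
```

```text
t 6.8167 case mm [ 71.8 188.6 252.3] yaw 96.21 F [0.5 0.4 0.3] j [12. 14. 75.  0. 90.  6.]
[ 70. 175. 250.] [-0.017  -0.0023  0.0028]
[ 70. 175. 195.] [-0.0001  0.      0.0687]
[ 70.  129.5 199.6] [-0.0569 -0.0002 -0.0058]
[ 70.  107.7 197. ] [-0.0273 -0.0001  0.0032]
[ 70.   82.  187.4] [-0.0321 -0.0001  0.012 ]
[ 70.   59.6 171.6] [-0.028  -0.0001  0.0197]
[ 70.   42.1 150.5] [-0.0219 -0.0001  0.0264]
[ 70.   30.6 125.5] [-0.0144 -0.      0.0312]
[ 70.   20.5 107.6] [-0.0126 -0.      0.0224]
[70.  15.  98.5] [-0.0069 -0.      0.0114]
```

View pics/s3.png

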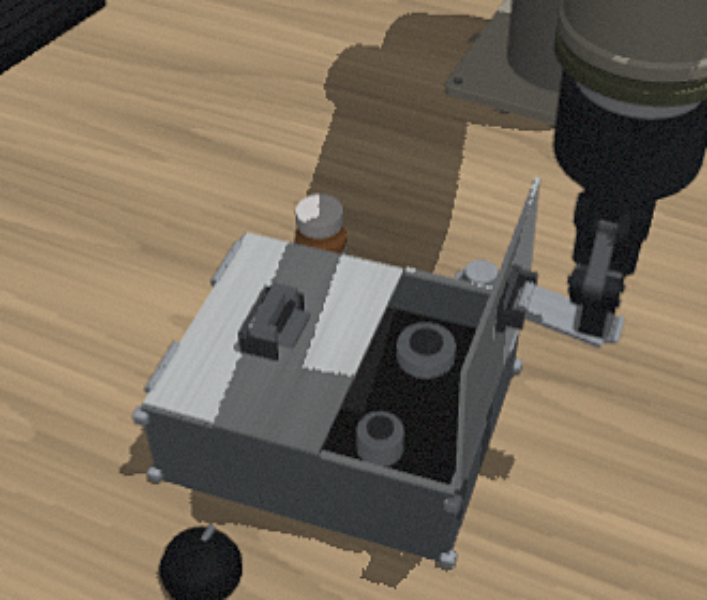

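The inner leaf lies flat. The catch block is at ~(270,320) and the outer leaf is unmoved. Now closing the outer leaf.

{"method": "arm_command", "body": {"motion": [[[0,0,0.033,0],[-0.005,0,0.033,0],[-0.0165,0,0,0],[-0.0175,0,0,0],[-0.0175,0,0,0],[-0.0175,0,0,0],[-0.0091,0,0.001,0],[-0.0091,0,0.001,0],[-0.0091,0,0.001,0],[-0.0107,0,0.004,0],[-0.0107,0,0.004,0],[-0.0107,0,0.004,0]]]}}

```text
time_s: 7.87
ee_pos: [0.6322, 0.0778, 0.1876]
tcp_rot: [[-0.104, 0.995, 0.001], [0.995, 0.104, 0.0], [0.0, 0.001, -1.0]]
force: [0.7, 1.8, -0.2]
gripper_width: 0.0001
gripper_force: 1.0
```

{"method": "arm_command", "body": {"motion": [[[-0.0093,0,0.0066,0],[-0.0093,0,0.0066,0],[-0.0093,0,0.0066,0],[-0.0073,0,0.0088,0],[-0.0073,0,0.0088,0],[-0.0073,0,0.0088,0],[-0.0048,0,0.0104,0],[-0.0048,0,0.0104,0],[-0.0048,0,0.0104,0],[0,0,0,0]]]}}

```text
time_s: 8.7
ee_pos: [0.6358, 0.0266, 0.1229]
tcp_rot: [[-0.103, 0.995, -0.004], [0.995, 0.103, -0.0], [0.0, -0.004, -1.0]]
force: [0.4, 0.6, -1.1]
gripper_width: 0.0001
gripper_force: 0.0
```

```bash
python3 w.py 70 22 108 70 20 98.5; python3 - <<'E'
from bench import arm
import cv2
cv2.imwrite("pics/s4.png",cv2.resize(arm.camera("scene")[80:360,150:480,::-1],(707,600)))
E
```

```text
t 8.7 case mm [ 70.5  26.  122.9] yaw 95.94 F [ 0.4  0.6 -1.1] j [-2. 17. 86. -0. 77. -8.]
[ 70.  22. 108.] [-0.005  -0.0005  0.0186]
[70.  20.  98.5] [-0.0025  0.      0.0119]
```

View pics/s4.png

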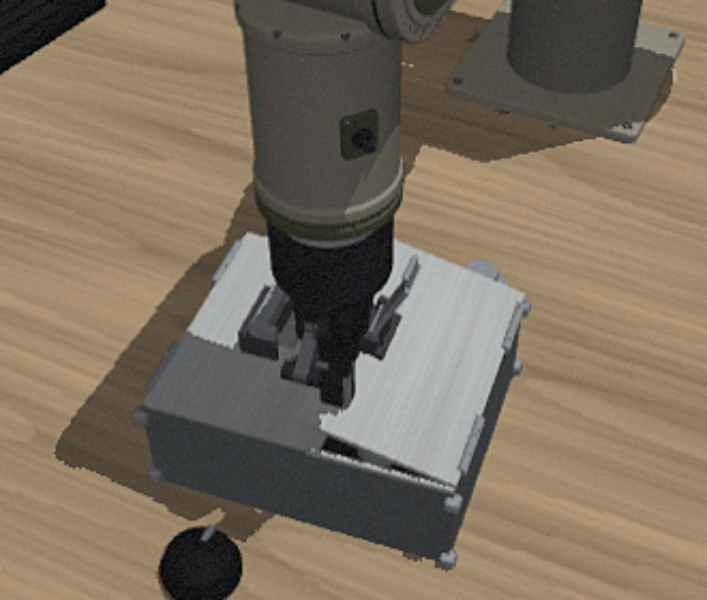

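The outer leaf is nearly down and the hasp stands up at ~(405,280), clear of the gripper. Pressing it home.

{"method": "arm_command", "body": {"motion": [[[-0.0025,0,0.007,0],[-0.0025,0,0.007,0],[-0.0025,0,0.006,0],[0,0,0.005,0],[0,0,0.003,0],[0,0,0.002,0],[0,0,0.002,0],[0,0,0.001,0],[0,0,0,0],[0,0,0,0]]]}}

```text
time_s: 9.58
ee_pos: [0.6379, 0.0214, 0.0996]
tcp_rot: [[-0.104, 0.995, 0.0], [0.995, 0.104, 0.0], [0.0, 0.0, -1.0]]
force: [-0.6, 0.6, -1.3]
gripper_width: 0.0003
gripper_force: 0.0
```

{"method": "arm_command", "body": {"motion": [[[0,0,0.002,0],[0,0,0.002,0],[0,0,0.002,0],[0,0,0,0],[0,0,0,0]]]}}

```text
time_s: 10.0
ee_pos: [0.6385, 0.0214, 0.0984]
tcp_rot: [[-0.104, 0.995, 0.002], [0.995, 0.104, -0.0], [-0.0, 0.002, -1.0]]
force: [-11.9, -0.0, 22.3]
gripper_width: 0.0001
gripper_force: 11.4
```

{"method": "arm_command", "body": {"motion": [[[0,0,-0.02,0],[0,0,-0.04,0],[0,0,-0.05,0],[0,0,-0.03,0],[0.03,0,0,0],[0.04,0,0,0],[0.01,-0.03,0,0],[0,-0.035,0,0],[0,-0.02,0,0],[0,0,0,0]]]}}

```text
time_s: 10.83
ee_pos: [0.5612, 0.0783, 0.2065]
tcp_rot: [[-0.105, 0.994, -0.001], [0.994, 0.105, -0.0], [0.0, -0.001, -1.0]]
force: [-0.5, 0.2, 0.8]
gripper_width: 0.0003
gripper_force: 0.0
```

```bash
python3 w.py 0 80 160 0 48 156; python3 - <<'E'
from bench import arm
import cv2
cv2.imwrite("pics/s5.png",cv2.resize(arm.camera("scene")[100:320,190:450,::-1],(707,598)))
E
```

```text
t 10.8333 case mm [  1.7  85.3 206.5] yaw 96.02 F [-0.5  0.2  0.8] j [ 3.  3. 92.  0. 84. -3.]
[  0.  80. 160.] [-0.0066 -0.002   0.0581]
[  0.  48. 156.] [-0.04   0.     0.005]
```

View pics/s5.png

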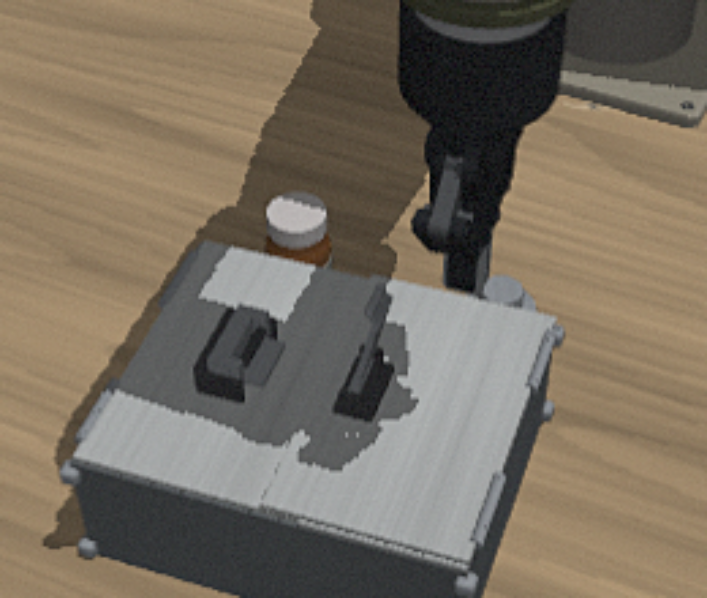

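Both leaves are flat and the hasp stands up with its tip at ~(378,295), with the finger behind it on the +y side. Swinging the hasp over.

{"method": "arm_command", "body": {"motion": [[[0,-0.002,0.03,0],[0,0,0.03,0],[-0.015,0,0,0],[-0.015,0,0,0],[-0.015,0,0,0],[-0.014,0,0,0],[-0.0075,0,0.001,0],[-0.0075,0,0.001,0],[-0.007,0,0.0025,0],[-0.007,0,0.0025,0],[-0.006,0,0.0043,0],[-0.006,0,0.0043,0]]]}}

```text
time_s: 11.88
ee_pos: [0.5706, -0.0022, 0.1462]
tcp_rot: [[-0.104, 0.995, 0.001], [0.995, 0.104, -0.0], [-0.0, 0.001, -1.0]]
force: [0.4, 1.3, 1.9]
gripper_width: -0.0002
gripper_force: 1.0
```

```bash
python3 w.py 0 -2.8 137 0 -6.5 130 0 -9 122.5 0 -10 114.5
```

```text
t 11.8833 case mm [  2.6   4.2 146.2] yaw 95.97 F [0.4 1.3 1.9] j [ -5.   6.  96.  -0.  78. -11.]
[  0.   -2.8 137. ] [-0.0088 -0.0032  0.0115]
[  0.   -6.5 130. ] [-0.0046  0.      0.0088]
[  0.   -9.  122.5] [-0.0031 -0.      0.0094]
[  0.  -10.  114.5] [-0.0012 -0.      0.01  ]
```

{"method": "arm_command", "body": {"motion": [[[-0.003,-0.0015,0.0038,0],[-0.003,-0.0015,0.0038,0],[-0.003,0,0.0039,0],[-0.002,0,0.003,0],[0,0,0,0]]]}}

```text
time_s: 12.3
ee_pos: [0.5685, -0.011, 0.1338]
tcp_rot: [[-0.104, 0.995, -0.001], [0.995, 0.104, -0.0], [0.0, -0.001, -1.0]]
force: [0.8, 0.6, 1.1]
gripper_width: -0.0001
gripper_force: 0.6
```

{"method": "arm_command", "body": {"motion": [[[-0.001,0,0.0015,0],[-0.0007,0,0.0015,0],[0,0,0,0]]]}}

```text
time_s: 12.55
ee_pos: [0.5687, -0.0121, 0.1319]
tcp_rot: [[-0.104, 0.995, -0.001], [0.995, 0.104, 0.0], [0.0, -0.001, -1.0]]
force: [0.3, 1.6, 1.6]
gripper_width: -0.0
gripper_force: 0.7
```

{"method": "arm_command", "body": {"motion": [[[-0.0007,0,0.0015,0],[-0.0007,0,0.0015,0],[0,0,0,0]]]}}

```text
time_s: 12.8
ee_pos: [0.5689, -0.0133, 0.1294]
tcp_rot: [[-0.104, 0.995, -0.001], [0.995, 0.104, 0.0], [0.0, -0.001, -1.0]]
force: [-0.8, 1.2, 0.6]
gripper_width: -0.0001
gripper_force: 0.8
```

{"method": "arm_command", "body": {"motion": [[[-0.0007,0,0.0015,0],[-0.0007,0,0.0015,0],[0,0,0,0]]]}}

```text
time_s: 13.05
ee_pos: [0.5691, -0.0145, 0.1271]
tcp_rot: [[-0.104, 0.995, -0.0], [0.995, 0.104, 0.0], [0.0, -0.0, -1.0]]
force: [0.3, 1.9, 1.0]
gripper_width: 0.0003
gripper_force: 0.8
```

{"method": "arm_command", "body": {"motion": [[[-0.0005,0,0.0015,0],[-0.0005,0,0.0015,0],[0,0,0,0]]]}}

```text
time_s: 13.3
ee_pos: [0.5692, -0.0153, 0.1247]
tcp_rot: [[-0.104, 0.995, -0.0], [0.995, 0.104, -0.0], [-0.0, -0.0, -1.0]]
force: [-0.3, 1.6, 1.3]
gripper_width: -0.0001
gripper_force: 0.8
```

{"method": "arm_command", "body": {"motion": [[[0,0,0.0015,0],[0,0,0.0015,0],[0,0,0,0]]]}}

```text
time_s: 13.55
ee_pos: [0.5694, -0.0157, 0.1225]
tcp_rot: [[-0.104, 0.995, 0.0], [0.995, 0.104, -0.001], [-0.001, 0.0, -1.0]]
force: [-0.4, -0.5, 2.1]
gripper_width: -0.0002
gripper_force: 0.9
```

{"method": "arm_command", "body": {"motion": [[[0,0,0.0015,0],[0,0,0.0015,0],[0,0,0,0]]]}}

```text
time_s: 13.8
ee_pos: [0.5698, -0.0158, 0.1218]
tcp_rot: [[-0.104, 0.995, 0.001], [0.995, 0.104, -0.001], [-0.001, 0.001, -1.0]]
force: [-5.9, -1.0, 12.5]
gripper_width: -0.0
gripper_force: 6.2
```

{"method": "arm_command", "body": {"motion": [[[0,0,0.0015,0],[0,0,0.0015,0],[0,0,0,0]]]}}

```text
time_s: 14.05
ee_pos: [0.5697, -0.0158, 0.1183]
tcp_rot: [[-0.104, 0.995, 0.001], [0.995, 0.104, -0.001], [-0.001, 0.001, -1.0]]
force: [0.4, -1.3, 1.6]
gripper_width: 0.0002
gripper_force: 0.6
```

{"method": "arm_command", "body": {"motion": [[[0,0,0.0012,0],[0,0,0.0012,0],[0,0,0,0]]]}}

```text
time_s: 14.3
ee_pos: [0.5693, -0.0153, 0.1156]
tcp_rot: [[-0.104, 0.995, -0.0], [0.995, 0.104, -0.0], [-0.0, -0.0, -1.0]]
force: [0.7, -1.4, 2.3]
gripper_width: -0.0001
gripper_force: 1.0
```

Roller met at 12.5 N, then it gave way. That was the click; now on to the anvil.

{"method": "arm_command", "body": {"motion": [[[0,0,0.0012,0],[0,0,0.0012,0],[0,0,0,0]]]}}

```text
time_s: 14.55
ee_pos: [0.5695, -0.0153, 0.1147]
tcp_rot: [[-0.104, 0.995, 0.0], [0.995, 0.104, -0.0], [-0.0, 0.0, -1.0]]
force: [-2.7, -0.9, 7.5]
gripper_width: -0.0002
gripper_force: 4.0
```

{"method": "arm_command", "body": {"motion": [[[0,0,0.0012,0],[0,0,0,0],[0,0,0,0]]]}}

```text
time_s: 14.8
ee_pos: [0.5696, -0.0153, 0.1145]
tcp_rot: [[-0.104, 0.995, 0.001], [0.995, 0.104, -0.0], [-0.0, 0.001, -1.0]]
force: [-4.9, -2.0, 14.2]
gripper_width: 0.0002
gripper_force: 6.9
```

{"method": "arm_command", "body": {"motion": [[[0,0,0.0006,0],[0,0,0,0],[0,0,-0.005,0],[0,0,-0.02,0],[0,0,-0.04,0],[0,0,-0.05,0],[0.04,0,-0.03,0],[0.05,0,0,0],[0.05,0,0,0],[0.04,0,0,0],[0,0,0,0]]]}}

```text
time_s: 15.72
ee_pos: [0.5531, 0.1336, 0.2282]
tcp_rot: [[-0.108, 0.994, -0.001], [0.994, 0.108, 0.003], [0.003, -0.001, -1.0]]
force: [-0.4, -0.3, 0.2]
gripper_width: -0.0001
gripper_force: 0.0
```

```bash
python3 - <<'E'
from bench import arm
import cv2,numpy as np
a=cv2.resize(arm.camera("scene")[130:340,190:450,::-1],(400,323)); b=cv2.resize(arm.camera("top")[110:380,180:500,::-1],(400,337))[:323]
cv2.imwrite("pics/s6.png",cv2.resize(np.hstack([a,b]),(800,323)))
E
```

```text
(no output)
```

View pics/s6.png

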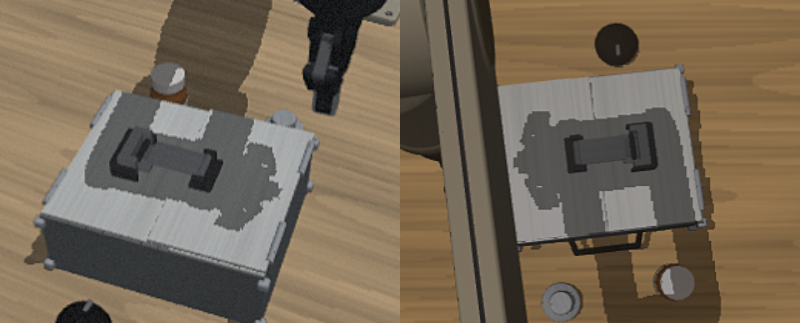

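The hasp stays down, latched from its hinge at (205,168) to the catch at (130,150). Both leaves are flat, the bystanders haven't moved, and the gripper is clear.

```bash
python3 -c "
from bench import arm
print(arm.job_done())"
```

```text
the job is handed in; nothing more can be done
None
```

The case is closed and handed in at about 16 s: inner leaf first, then outer leaf over it, both pressed home, and the hasp clicked under the roller and stayed down, with the mouse, mount and jar still standing in place.

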